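# Clamp a carving blank in the jig

## Task

On the carver's jig, push the loose wooden panel along the board with the fingertips until its edge lies flush against the fence, then push the toggle clamp's lever over past its dead point until it snaps down into lock and the rubber pad bears on the panel. It is all done by pushing, nothing is to be lifted; leave the mallet, the gouge and the offcut as they are. Finish clear of everything, with the panel still flush under the locked clamp.

Things in the scene. Friction and masses are not known exactly. Their poses are not given: they have to be found in the camera images.
- jig: Fixed plywood board, 200 mm (x) by 370 mm (y, from -195 to +175), top 18 mm above the bench. Place and yaw vary. Origin at bench height below the fence's face, mid-width; z up. On it stand the fence and, behind it at jig x 0, a steel toggle clamp: bracket 44 mm wide, y 22 to 78 mm, up to 69 mm above the bench. The panel slides towards jig +y to the fence.
- fence (a point): Middle of the fence's working face, at board level (jig x 0, y 0, z 18 mm). The fence is a dark wooden bar 170 mm long along jig x, 20 mm thick (y 0 to 20), 14 mm high above the board. The panel belongs on its -y side, touching this face.
- clamp_pivot (a point): Fixed point on the pivot of the clamp arm, a steel bar 12 mm wide (jig x 0, y +35, z 65 mm). Lever open, the arm and its pad are raised 60 degrees, leaning towards jig -y: they fill jig y -30 to +40 mm, up to about 130 mm above the bench. The arm comes down level over the panel as the lever is thrown.
- blank: Loose half-carved panel of pale wood, rosette on top (flat, under 4 mm high), 120 mm (x) by 90 mm (y) by 22 mm thick, 0.12 to 0.24 kg, lying on the jig board. Origin at the centre of its underside; axes as the jig's, turned up to 0.12 rad. It starts 25 to 50 mm short of the fence, within 12 mm of jig x 0; flush, its origin is at jig y -45 mm.
- lever (a joint): Clamp lever angle, about jig x: 0 open (80 degrees above level, leaning to jig +y), 1.22 rad locked (10 degrees above level, towards jig +y); its tip goes over to +y and down. Over-centre spring: short of the dead point (about 0.6 rad) it springs back open, past it it snaps to lock and stays. About 6 N at the grip to start it, falling to none at the dead point.
- lever_grip (a point): Point on the lever's axis in its black rubber grip (20 mm diameter, round), 105 mm from the hinge; the grip runs from 50 mm to 130 mm (its tip) from the hinge, below it a steel rod of 10 mm diameter. It moves with the lever. Open, it is about 168 mm above the bench.
- lever_hinge (a point): Fixed point on the lever's hinge axis, at jig x 0, y +55 mm, 65 mm above the bench; the axis runs along the jig's x.
- clamp_pad: Round black rubber pad, 20 mm diameter, sprung (squeezed 4 mm, about 6 N when locked on the panel), below the end of the clamp arm. Origin on the arm's centre line 55 mm from its pivot; the pad's face is 29 mm below along the spindle. Locked, it bears on the panel at jig x 0, y -20 mm.
- mallet: Bystander: round carver's mallet standing on its head, handle up; 80 mm widest, 174 mm tall. Origin at the centre of its foot, on the bench beyond the jig's +x side.
- gouge: Bystander: carving gouge lying on the bench beyond the jig's +x side, 230 mm long, 24 mm thick; origin where handle and blade meet, x towards the blade.
- offcut: Bystander: dark wood offcut 35 x 60 x 20 mm lying on the jig board beside the lever, on the +x side. Origin at the centre of its underside.
Things that resemble listed ones, but are neither listed nor needed, are in the scene too. There is more than one size of the blank; the one meant has the size given above.

How it is judged:
On the way, in this order (a step that is already met when the one before it is completed fails the run):
1. the panel lies flush against the fence with the clamp still open (y of blank in the frame of jig above -0.0485 m and angle between the x axis of blank and the x axis of jig, either way round below 0.05 rad and value of joint lever below 0.5 rad), for 0.2 s.
2. the lever is locked and the pad bears on the panel (value of joint lever above 1.12 rad and contact force between clamp_pad and blank above 2 N), for 0.2 s.
At the end, for the whole second after the job is handed in: Lever within 0.1 rad of its locked stop (above 1.12 rad), pad pressing on the panel with more than 2 N, panel flat and at rest on the board, within 3.5 mm of touching the fence (origin at jig y above -48.5 mm) and square to it within 0.05 rad (all of step 2 and y of blank in the frame of jig above -0.0485 m and angle between the x axis of blank and the x axis of jig, either way round below 0.05 rad and angle between blank's own z axis and vertical below 0.05 rad and linear speed of blank below 0.02 m/s and z of blank in the frame of jig below 0.022 m).
It fails at once if the panel is lifted off the board (over 12 mm) or tipped (z of blank in the frame of jig above 0.03 m or angle between blank's own z axis and vertical above 0.25 rad).
It fails at once if the mallet is moved by more than 20 mm (distance of mallet from where it was at the start of the episode above 0.02 m).
It fails at once if the gouge is moved by more than 20 mm (distance of gouge from where it was at the start of the episode above 0.02 m).
It fails at once if the offcut is moved by more than 20 mm (distance of offcut from where it was at the start of the episode above 0.02 m).
It fails at once if the mallet is knocked over (angle between mallet's own z axis and vertical above 0.4 rad).
It also fails if it takes over 43 s, if anything falls off the work surface, if the arm or the gripper's body presses on something with over 40 N, if the wrist force passes 120 N, or if a joint passes its speed limit or range.

## Robot

A 7-joint arm with a two-finger parallel gripper is mounted at the origin on the work surface. World frame = base frame: x ahead of the robot, y to its left, z up, the work surface at z = 0. Lengths are in m, angles in rad, forces in N, time in s.
With the tool pointing down it reaches from about 0.4 to 0.875 m from the base axis. Payload 4.4 kg.
Tool frame: the origin (TCP) lies between the finger pads; the fingertips stand 8 mm ahead of it and the grasp point (between the pads) lies 11 mm behind it; z points along the fingers, x is the direction in which the jaws open and shut, and the axes are right-handed (so a half turn about z gives the same grasp; the last joint's range is limited). The gripper opens to 85 mm and grips with 20 to 120 N. Pads are 22 mm wide; open, the fingers measure 114 mm over their backs; the gripper's body (76 mm by 85 mm) begins 54 mm behind the grasp point. The pads swing forward as they close: fully open they stand 13 mm farther back than shut.
Start: joints at [-1.368, 0.628, 0.038, 1.517, -0.027, 0.996, -0.02], TCP at [0.173, 0.627, 0.239] pointing down, gripper open.
Joint ranges: [-3.06, 3.06], [-0.37, 2.12], [-1.25, 1.32], [0.18, 2.47], [-1.1, 4.24], [0.23, 1.98], [-2.94, 2.94]. Speed limits (rad/s): [2.57, 2.57, 3.14, 3.14, 3.14, 3.14, 3.14].

## Interface

Orientations are given as a unit quaternion [x, y, z, w].
In Python, from workcell import * gives the robot as it stands. The module is installed in compiled form; this text tells all that it offers.
- The arm moves only by the tool jog_arm, never from a script. Its argument "motion" is a list that holds one entry, the list of rows, each a list of 7 numbers: the shift along the tool's x, y, z in cm, then the turn, a rotation vector about the tool's x, y, z in degrees, then the finger opening in cm, from 0 to 8.54. In form: [[[dx, dy, dz, wx, wy, wz, jaw], ...]]. A call has 1 to 10 rows; each row is the pose to reach, as a shift and turn from the pose measured when the call began, along the tool's axes at that moment; what a row does not reach only later rows make up. A row lasts 1/8 s, in which the tool goes at most 62.5 mm and 10.7 degrees, less where a joint would pass 70% of its speed; a pose out of reach is approached as far as the arm can. A call with a gripper value outside its range is refused whole. The fingers move at their own pace and stop on an object; "force" is the grip in N (left out, the last holds). Time passes only in rows, so rows that repeat a pose let the fingers close. It gives the time, the measured TCP pose, the force and the opening at its end, in the units of the state.
- state(): the state, without advancing time (a new reading comes with each control period).
- camera(name): name is "side" or "top"; returns (picture, depth): 384x512x3 uint8, red, green, blue; 384x512 float32, m along the optical axis (not along the pixel's ray), 0 where there is no reading.
- get_calibration(name): a dict with "fx", "fy", "cx", "cy" (pixels), "R" (3x3) and "t" (3): a world point X has camera coordinates R X + t. Camera axes: x right, y down, z forward; pixel columns grow to the right and rows downward; lengths in m; the calibration is good to about 2 mm. A picture is of the moment at which its call begins. get_calibration takes no time and is no camera call.
- hand_in(): hands the job in, once; it reports no verdict.
Trained networks look in the newest picture that a camera, given by its name, has taken for a name from the list of things; names that differ only in an ending like _2 or _b are one class to them, and where a whole thing is asked for, a point or a joint stands for the part that bears it (a point fixed in the world has none). Each returns a list of dicts, best first, with "conf" (0 to 1); they miss things now and then, are a little off and sometimes report something else, mostly with a low value. They report only what shows in the picture. A call takes as long as a camera call. They do not tell look-alikes from the thing itself.
- find_in(target, camera): "xy" ([column, row] in pixels, amid what is visible of it).
The state is a dict: "time": time; "qpos": joint angles; "joint_vel": joint speeds; "joint_efforts": joint torques, N m; "eef_pos": TCP position; "tool_rot": TCP orientation; "force": force on the tool from outside, world axes, zero at the start; "ft_torque": the same for the moment, N m; "gripper_width": finger opening in m.
Only numpy, scipy, OpenCV 4.12 (cv2) and the standard library are available. Lean on these libraries where they do the work, as an engineer would, in place of code of your own. Each camera call takes 0.05 s, during which the arm holds its last target. There are 200 camera calls.

## Working session

There is one attempt and no reset: what is moved stays moved. The work goes in short steps, Python scripts to look and compute and a tool call to move; the robot and the scene stay as the last step left them, time stands still between calls to the robot, and variables do not carry over. Pictures are saved under pics/ and viewed, about 8 in all and at most 12, crops included, and the job is handed in when it is done.

Besides the shell and the picture viewer there is one more tool, called after ">>>" in YAML: its name, and indented under it one key for each argument. jog_arm: Moves the arm, as the interface text tells. Its arguments: {"type":"object","properties":{"motion":{"type":"array"},"force":{"type":"number"}},"required":["motion"]}

```bash
mkdir -p pics
cat > h.py <<'E'
from workcell import *
import numpy as np, cv2
from scipy.spatial.transform import Rotation as Ro
def w(cal,d,u,v):
    z=d[int(round(v)),int(round(u))]
    c=np.array([(u-cal['cx'])/cal['fx']*z,(v-cal['cy'])/cal['fy']*z,z])
    return cal['R'].T@(c-cal['t'])
def cloud(cal,d):
    v,u=np.indices(d.shape)
    c=np.stack([(u-cal['cx'])/cal['fx']*d,(v-cal['cy'])/cal['fy']*d,d],-1)
    return (c-cal['t'])@cal['R']
def px(cal,X):
    c=cal['R']@np.array(X)+cal['t']; return cal['fx']*c[0]/c[2]+cal['cx'],cal['fy']*c[1]/c[2]+cal['cy']
E
python3 - <<'E'
from h import *
for n in("top","side"):
    im,d=camera(n);cal=get_calibration(n)
    np.savez(f"{n}0.npz",im=im,d=d)
    cv2.imwrite(f"pics/{n}0.png",cv2.resize(im[:,:,::-1],(800,600)))
    print(n,cal)
    for t in("jig","blank","lever_grip","clamp_pad","mallet","gouge","offcut"):
        for r in find_in(t,n)[:3]: print(t,r['conf'],np.round(r['xy'],1),np.round(w(cal,d,*r['xy']),3))
s=state();print(s)
E
```

```text
top {'fx': 425.4104591735872, 'fy': 425.4104591735872, 'cx': 257.2515082867299, 'cy': 185.51058514995836, 'R': array([[-0.01344832, -0.99949133,  0.02891752],
       [-0.98534448,  0.0083287 , -0.17037277],
       [ 0.17004526, -0.03078494, -0.98495528]]), 't': array([-0.05625457,  0.56595656,  0.91635373])}
jig 0.93 [200.7 192. ] [0.554 0.067 0.035]
blank 0.88 [348.4 157.5] [ 0.634 -0.279  0.031]
blank 0.87 [242.  188.7] [ 0.56  -0.028  0.04 ]
blank 0.66 [172.1 299. ] [0.317 0.128 0.032]
lever_grip 0.74 [165.4 182.5] [0.553 0.123 0.167]
mallet 0.86 [254.7 104.4] [ 0.743 -0.058  0.091]
gouge 0.75 [185.7 130.2] [0.705 0.105 0.022]
gouge 0.69 [253.5 105.6] [ 0.741 -0.055  0.089]
offcut 0.79 [144.8 160.2] [0.629 0.196 0.036]
side {'fx': 377.7627456699674, 'fy': 377.7627456699674, 'cx': 252.80825051119183, 'cy': 188.51025545807153, 'R': array([[-0.97400911, -0.22591652, -0.01637014],
       [-0.11415195,  0.55200315, -0.82599144],
       [ 0.19564148, -0.8026545 , -0.56344491]]), 't': array([0.53971149, 0.17335509, 0.79999534])}
jig 0.58 [240.3 260.3] [0.555 0.113 0.024]
blank 0.87 [255.
[... 454 characters left out ...]
'time': 0.8, 'qpos': array([-1.36780794,  0.62834932,  0.03849335,  1.51742766, -0.02701653,
        0.99629936, -0.01999059]), 'joint_vel': array([-0.00086056,  0.00115806, -0.0001969 ,  0.00218647,  0.00083366,
       -0.00024402,  0.00019207]), 'joint_efforts': array([ 3.83266288e-04, -5.63215935e+01,  1.22582495e+00, -1.93767017e+01,
        1.10909456e-02,  1.37689982e-03, -5.86330685e-06]), 'eef_pos': array([0.17258338, 0.62667323, 0.2393373 ]), 'tool_rot': array([ 7.95481815e-01,  6.05977459e-01, -3.95508932e-06, -3.26215384e-05]), 'force': array([-0.35557635, -0.16106503,  0.28697537]), 'ft_torque': array([-0.0381569 ,  0.01691597,  0.06161319]), 'gripper_width': 0.08550046265658631}
```

View pics/top0.png

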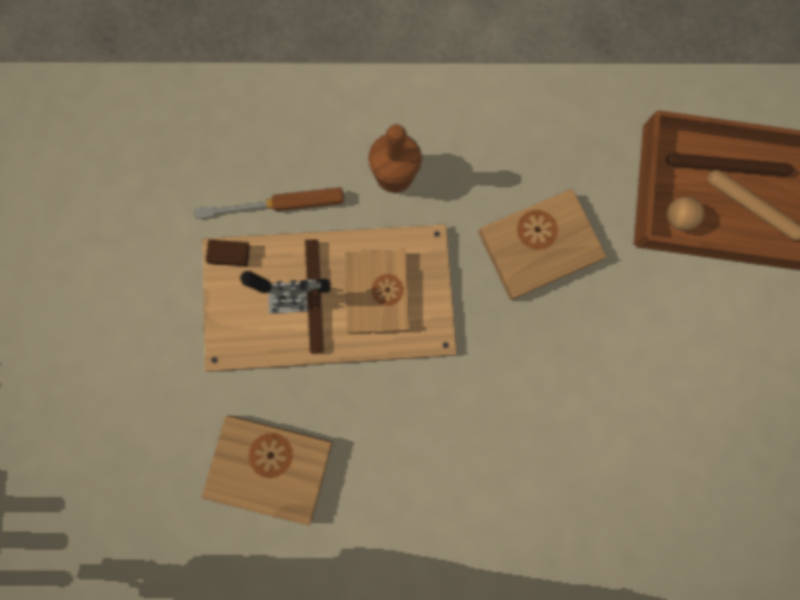

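View pics/side0.png

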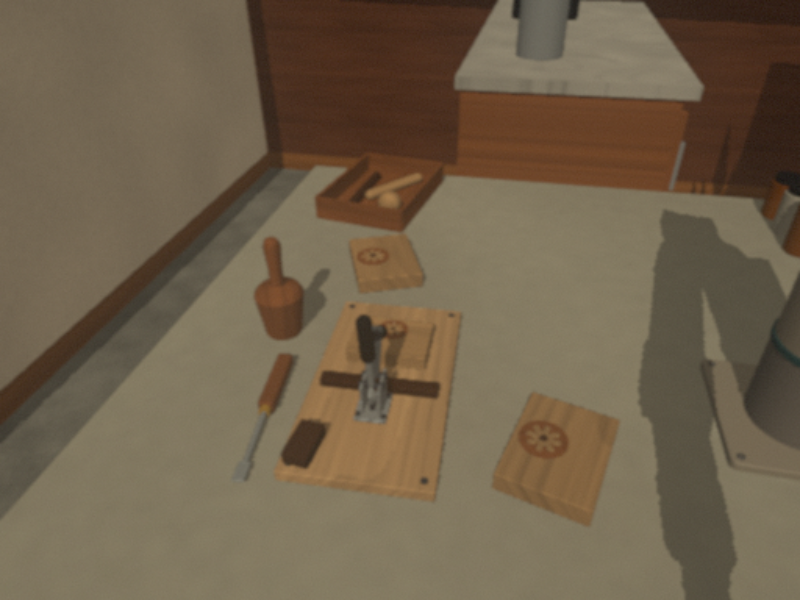

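The blank is the panel on the jig at top (385,290)/800. Its look-alikes are the panels at (540,245) and (268,468), which lie on the bench. The clamp and lever are at (290,290), the mallet at (397,160), the gouge at (280,200) and the offcut at (228,252). Next I fit the poses and make one crop.

```bash
cat > fit.py <<'E'
from h import *
def rect(P,m):
    r=cv2.minAreaRect((P[m][:,:2]*1000).astype(np.float32)); return np.round(r[0],1),np.round(r[1],1),round(r[2],2)
def run(im,d,save=None):
    cal=get_calibration("top");P=cloud(cal,d);z=P[...,2]
    reg=(d>0)&(P[...,0]>.42)&(P[...,0]<.68)&(P[...,1]>-.2)&(P[...,1]<.28)
    b=reg&(z>.010)&(z<.05)
    k=np.ones((3,3),np.uint8)
    b=cv2.morphologyEx(b.astype(np.uint8),cv2.MORPH_OPEN,k)
    n,l,st,_=cv2.connectedComponentsWithStats(b); b=l==1+st[1:,4].argmax()
    print("board",rect(P,b),np.median(z[b]))
    hs=im.astype(int).sum(2)
    f=reg&(z>.024)&(z<.037)&(P[...,1]>.03)&(P[...,1]<.12)
    print("dark/fence",rect(P,cv2.morphologyEx(f.astype(np.uint8),cv2.MORPH_OPEN,k)>0))
    p=reg&(z>.0345)&(z<.047)&(P[...,1]<.06)
    p=cv2.morphologyEx(p.astype(np.uint8),cv2.MORPH_OPEN,k)
    n,l,st,_=cv2.connectedComponentsWithStats(p); p=l==1+st[1:,4].argmax()
    print("blank",rect(P,p),np.median(z[p]))
    g=reg&(z>.08)&(P[...,1]>.08)
    if g.sum()>5: print("high lever pts", np.round(P[g].min(0),3),np.round(P[g].max(0),3),np.round(P[g].mean(0),3))
    g=reg&(z>.05)
    vis=im[:,:,::-1].copy()
    for m,c in((b,(255,0,0)),(f,(0,255,0)),(p,(0,0,255)),(g,(0,255,255))):
        cs,_=cv2.findContours(m.astype(np.uint8),cv2.RETR_EXTERNAL,cv2.CHAIN_APPROX_NONE);cv2.drawContours(vis,cs,-1,c,1)
    if save: cv2.imwrite(save,cv2.resize(np.hstack([im[135:245,120:300,::-1],vis[135:245,120:300]])[:, :],(792,242),interpolation=cv2.INTER_CUBIC) if 0 else cv2.resize(np.vstack([im[135:245,120:300,::-1],vis[135:245,120:300]]),(490,600),interpolation=cv2.INTER_CUBIC))
if __name__=="__main__":
    import sys
    D=np.load("top0.npz");run(D['im'],D['d'],"pics/fit0.png")
E
python3 fit.py
```

```text
board (array([564.3,  47.7]), array([201.1, 370.6]), 3.07) 0.018573030993019497
dark/fence (array([562.6,  67.4]), array([169.3,  20.1]), 3.06)
blank (array([567.5, -25.2]), array([120.3,  90. ]), 1.82) 0.04020653004338284
high lever pts [0.549 0.08  0.08 ] [0.568 0.142 0.194] [0.557 0.121 0.155]
```

View pics/fit0.png

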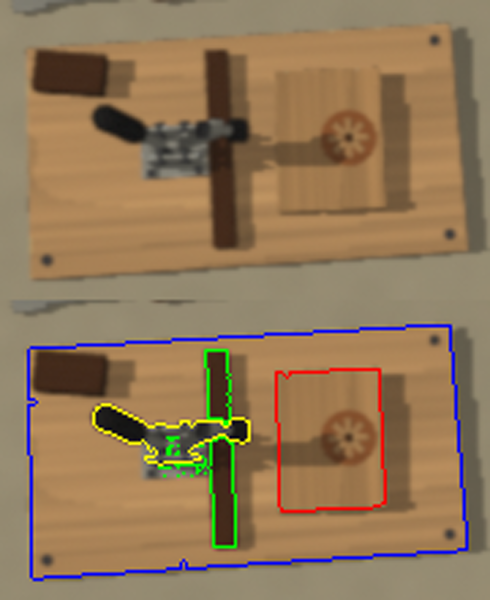

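Fits agree: sizes 201x371, 120x90 and 169x20 all match. That gives jig origin (563.5, 57.5) mm and yaw 3.07°. The blank is at jig (-0.4, -82.8), 1.25° off square, and the lever is open. I now move behind the panel with the jaws along jig x.

>>> jog_arm:
  motion:
    - [[-4.2,4.05,0,0,0,7.15,4],[-8.4,8.1,0,0,0,14.3,4],[-12.6,12.15,0,0,0,21.5,4],[-16.8,16.2,0,0,0,28.6,4],[-21,20.25,0,0,0,35.8,4],[-25.2,24.3,0,0,0,42.9,4],[-29.4,28.35,0,0,0,50,4],[-33.6,32.4,0,0,0,57.2,4],[-37.8,36.5,0,0,0,64.4,4],[-42,40.5,0,0,0,71.5,4]]

```text
time: 2.05
eef_pos: [0.4525, 0.1127, 0.2397]
tool_rot: [1.0, 0.025, 0.001, -0.0]
force: [0.5, 0.4, -0.7]
gripper_width: 0.0399
```

>>> jog_arm:
  motion:
    - [[2.2,4.4,0,0,0,0,4],[4.4,8.8,0,0,0,0,4],[6.6,13.2,0,0,0,0,4],[8.8,17.6,0,0,0,0,4],[10.8,22.1,2,0,0,0,4],[10.8,22.1,7,0,0,0,4],[10.8,22.1,12,0,0,0,4],[10.8,22.1,17,0,0,0,4],[10.8,22.1,20,0,0,0,4],[10.8,22.1,21.1,0,0,0,4]]

```text
time: 3.3
eef_pos: [0.5708, -0.1021, 0.0269]
tool_rot: [1.0, 0.025, -0.001, -0.001]
force: [0.8, 0.3, 0.1]
gripper_width: 0.04
```

Run:
```python
from h import *
s=state();print(s['eef_pos'],Ro.from_quat(s['tool_rot']).as_matrix(),s['force'])
im,d=camera("side");cv2.imwrite("pics/s1.png",cv2.resize(im[120:320,140:400,::-1],(780,600)))
```

```text
[ 0.57077457 -0.10213657  0.02692426] [[ 0.99873034  0.05035012 -0.00160263]
 [ 0.05035232 -0.99873059  0.00136255]
 [-0.001532   -0.00144152 -0.99999779]] [0.825132   0.33116098 0.05129707]
```

View pics/s1.png

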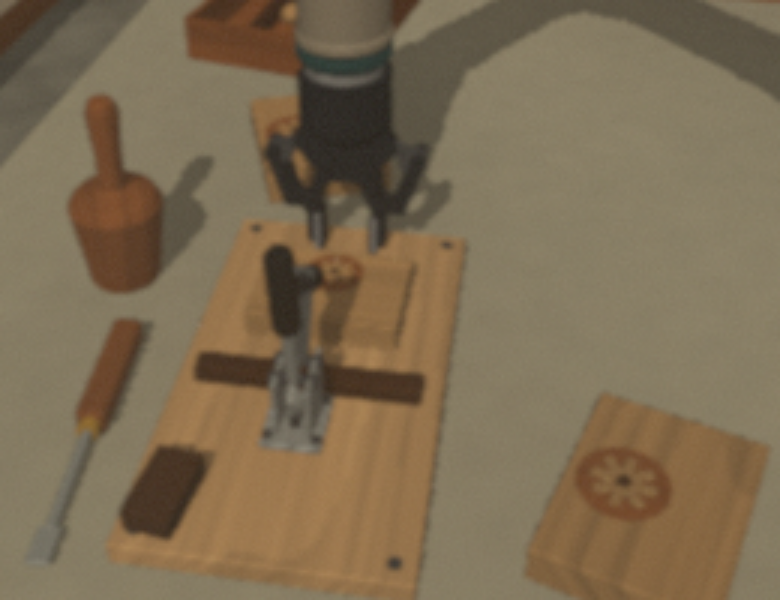

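>>> jog_arm:
  motion:
    - [[0,-0.9,0,0,0,0,4],[0,-1.6,0,0,0,0,4],[0,-2.0,0,0,0,0,4],[0,-2.4,0,0,0,0,4],[0,-2.8,0,0,0,0,4],[0,-3.2,0,0,0,0,4],[0,-3.7,0,0,0,0,4],[0,-4.2,0,0,0,0,4],[0,-4.7,0,0,0,0,4],[0,-5.1,0,0,0,0,4]]

```text
time: 4.6
eef_pos: [0.5682, -0.0509, 0.0268]
tool_rot: [1.0, 0.025, -0.001, -0.001]
force: [0.3, -1.6, 1.4]
gripper_width: 0.0399
```

Run:
```python
from h import *
import fit
im,d=camera("top");fit.run(im,d);s=state();print(s['eef_pos'],s['force'])
```

```text
board (array([550.1, -86.6]), array([158.7, 103.7]), 2.69) 0.017909251807235328
dark/fence (array([0., 0.]), array([0., 0.]), 0.0)Traceback (most recent call last):
  File "<stdin>", line 3, in <module>
  File "fit.py", line 17, in run
    n,l,st,_=cv2.connectedComponentsWithStats(p); p=l==1+st[1:,4].argmax()
                                                         ~~~~~~~~~~~~~~~^^
ValueError: attempt to get argmax of an empty sequence
```

>>> jog_arm:
  motion:
    - [[0,-0.2,0,0,0,0,4],[0,-0.4,0,0,0,0,4],[0,-0.6,0,0,0,0,4],[0,-0.7,0,0,0,0,4],[0,-0.8,0,0,0,0,4]]

```text
time: 5.28
eef_pos: [0.5677, -0.0421, 0.0268]
tool_rot: [1.0, 0.026, -0.001, -0.001]
force: [0.1, -2.5, 0.6]
gripper_width: 0.0402
```

>>> jog_arm:
  motion:
    - [[0,-0.1,0,0,0,0,4],[0,-0.2,0,0,0,0,4],[0,-0.3,0,0,0,0,4]]

```text
time: 5.65
eef_pos: [0.5679, -0.0404, 0.0268]
tool_rot: [1.0, 0.025, -0.0, -0.0]
force: [0.7, -5.7, -0.9]
gripper_width: 0.0396
```

>>> jog_arm:
  motion:
    - [[0,-0.2,0,0,0,0,4],[0,-0.4,0,0,0,0,4],[0,-0.5,0,0,0,0,4]]

```text
time: 6.02
eef_pos: [0.5679, -0.0404, 0.027]
tool_rot: [1.0, 0.024, 0.0, 0.003]
force: [0.8, -12.9, -0.7]
gripper_width: 0.0403
```

The panel has stopped solid at about the predicted TCP position. I back off, rise and check that it is flush.

>>> jog_arm:
  motion:
    - [[0,0.6,0,0,0,0,4],[0,2,0,0,0,0,4],[0,5,-0.5,0,0,0,4],[0,7,-5,0,0,0,4],[0,10,-10.5,0,0,0,3],[0,13,-16,0,0,0,1],[0,15,-20.0,0,0,0,0],[0,17,-21.3,0,0,0,0]]

```text
time: 7.02
eef_pos: [0.5771, -0.2103, 0.2443]
tool_rot: [1.0, 0.024, 0.003, 0.003]
force: [0.7, -0.4, -0.3]
gripper_width: -0.0001
```

```bash
cat >> h.py <<'E'
def check(png=None):
    im,d=camera("side");cal=get_calibration("side");P=cloud(cal,d);z=P[...,2]
    r=(P[...,0]>.42)&(P[...,0]<.68)&(d>0)
    o=np.array([.5635,.0575]);a=np.radians(3.07);ex=np.array([np.cos(a),np.sin(a)]);ey=np.array([-ex[1],ex[0]])
    q=P[...,:2]-o;X=q@ex;Y=q@ey
    p=r&(z>.036)&(z<.045)&(Y<.002)&(Y>-.16)&(abs(X)<.09)
    p=cv2.morphologyEx(p.astype(np.uint8),cv2.MORPH_OPEN,np.ones((3,3)))>0
    if p.sum()>50: print("blank in jig mm",cv2.minAreaRect((np.stack([X[p],Y[p]],1)*1000).astype(np.float32)))
    l=r&(Y>.06)&(Y<.21)&(abs(X)<.02)&(z>.06)&(z<.21)
    print("lever pts Y,z max",l.sum(),[ (round(Y[l].max(),3),round(z[l].max(),3)) if l.any() else None])
    s=state();q=s['eef_pos'][:2]-o;print("tcp jig",q@ex,q@ey,s['eef_pos'],"rot",Ro.from_quat(s['tool_rot']).as_matrix()[:,0],s['force'],s['time'])
    if png: cv2.imwrite(png,cv2.resize(im[120:320,140:400,::-1],(780,600)))
E
python3 -c "
from h import *;check('pics/s2.png')"
```

```text
blank in jig mm ((-2.0259857177734375, -42.76967239379883), (119.92149353027344, 88.8892593383789), 0.6346380114555359)
lever pts Y,z max 453 [(np.float64(0.089), np.float64(0.195))]
tcp jig -0.001149992863797009 -0.2719218916383948 [ 0.5769147  -0.21409323  0.24504032] rot [0.99896276 0.04512997 0.00605797] [ 0.6082763  -3.71535619  1.04171548] 7.075
```

View pics/s2.png

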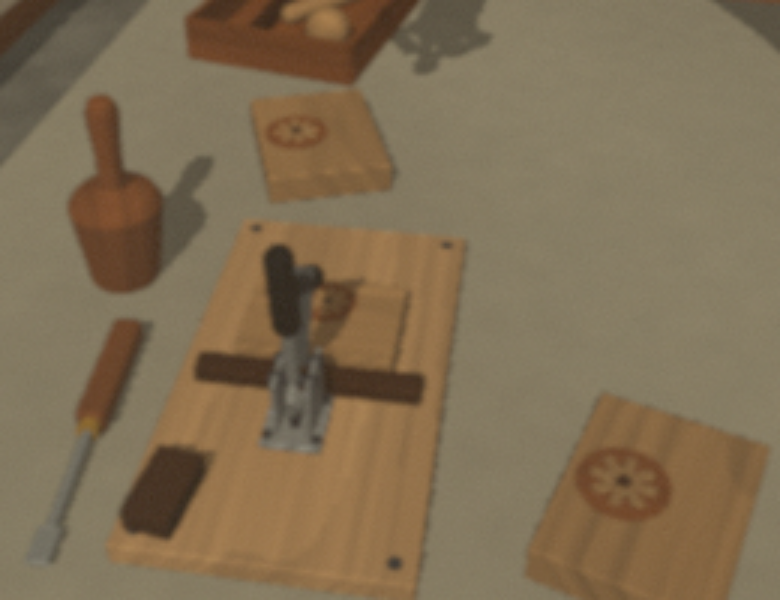

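The side view shows the panel against the fence (its front edge meets the fence at row ~360), the lever open and the bystanders unmoved. Next I move between the raised arm and the lever.

>>> jog_arm:
  motion:
    - [[0,-5,0,0,0,0,0],[0,-10,0,0,0,0,0],[0,-15,0,0,0,0,0],[0,-20,0,0,0,0,0],[-0.1,-25,0,0,0,-0.5,0],[-0.1,-29,0,0,0,-0.5,0],[-0.15,-30.7,0,0,0,-0.5,0],[-0.15,-30.7,3,0,0,-0.5,0],[-0.15,-30.7,6,0,0,-0.5,0],[-0.15,-30.7,7.3,0,0,-0.5,0]]

```text
time: 8.32
eef_pos: [0.5609, 0.0904, 0.1671]
tool_rot: [1.0, 0.026, 0.002, 0.006]
force: [0.7, 0.1, 0.2]
gripper_width: 0.0002
```

```bash
python3 -c "
from h import *;check('pics/s3.png');print(Ro.from_quat(state()['tool_rot']).as_matrix())"
```

```text
blank in jig mm ((-1.9221611022949219, -43.04357147216797), (120.09504699707031, 89.03376007080078), 0.4044013023376465)
lever pts Y,z max 449 [(np.float64(0.09), np.float64(0.195))]
tcp jig -0.0010947268370612802 0.033024907026691454 [0.56063816 0.09041888 0.16630014] rot [0.99862518 0.05238668 0.00183946] [-0.80639805 -0.36819955 -0.96426416] 8.375
[[ 0.99862518  0.05236133  0.00245742]
 [ 0.05238668 -0.99855793 -0.01173426]
 [ 0.00183946  0.01184687 -0.99992813]]
```

View pics/s3.png

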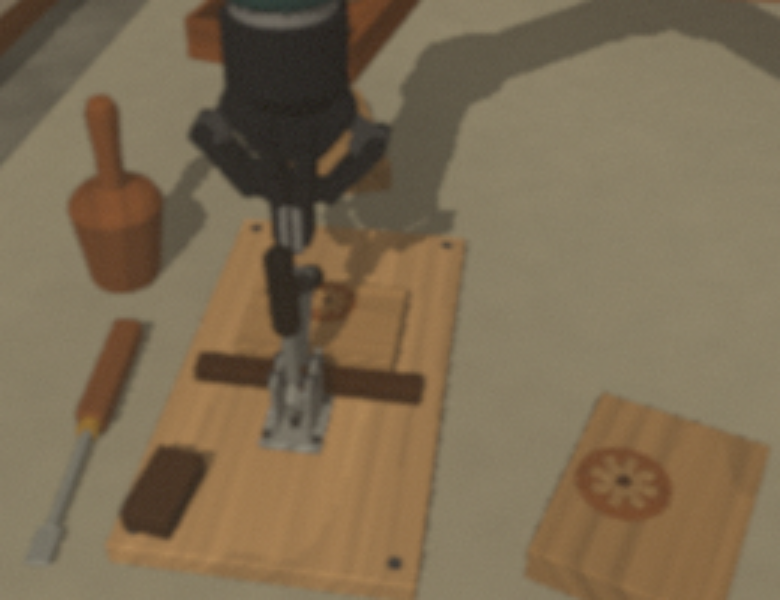

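```bash
python3 -c "
from h import *
c=get_calibration('side');s=state();R=Ro.from_quat(s['tool_rot']).as_matrix()
for dz in(0,.008):
  u,v=px(c,s['eef_pos']+R[:,2]*dz);print(dz,(u-140)*3,(v-120)*3)
u,v=px(c,[.5635-.0536*.0776,.0575+.0775,.193]);print((u-140)*3,(v-120)*3)
u,v=px(c,[.5635-.0536*.073,.0575+.073,.168]);print((u-140)*3,(v-120)*3)"
```

```text
0 293.4460942243717 238.92583775570796
0.008 293.9234152891376 248.6501952379557
274.9941672992031 245.8147270162668
278.4718985916506 273.75606390228563
```

>>> jog_arm:
  motion:
    - [[0,-1.0,0,0,0,0,0],[0,-1.7,0,0,0,0,0],[0,-2.5,0.1,0,0,0,0],[0,-3.3,0.2,0,0,0,0],[0,-4.1,0.45,0,0,0,0],[0,-4.9,0.7,0,0,0,0],[0,-5.6,1.1,0,0,0,0],[0,-6.3,1.5,0,0,0,0],[0,-7.0,2.0,0,0,0,0],[0,-7.6,2.5,0,0,0,0]]

```text
time: 9.62
eef_pos: [0.5559, 0.1672, 0.1395]
tool_rot: [1.0, 0.027, 0.0, 0.006]
force: [-1.0, 0.6, -0.3]
gripper_width: -0.0002
```

```bash
python3 -c "
from h import *;check('pics/s4.png')"
```

```text
blank in jig mm ((-2.6631698608398438, -43.84465026855469), (90.18234252929688, 118.87042999267578), 89.38496398925781)
lever pts Y,z max 783 [(np.float64(0.165), np.float64(0.21))]
tcp jig -0.00215014462481778 0.11086879294882877 [0.55541526 0.16809453 0.1388211 ] rot [ 9.98528057e-01  5.42312107e-02 -8.33714007e-04] [ 0.32149666  0.39954222 -1.57829074] 9.675
```

View pics/s4.png

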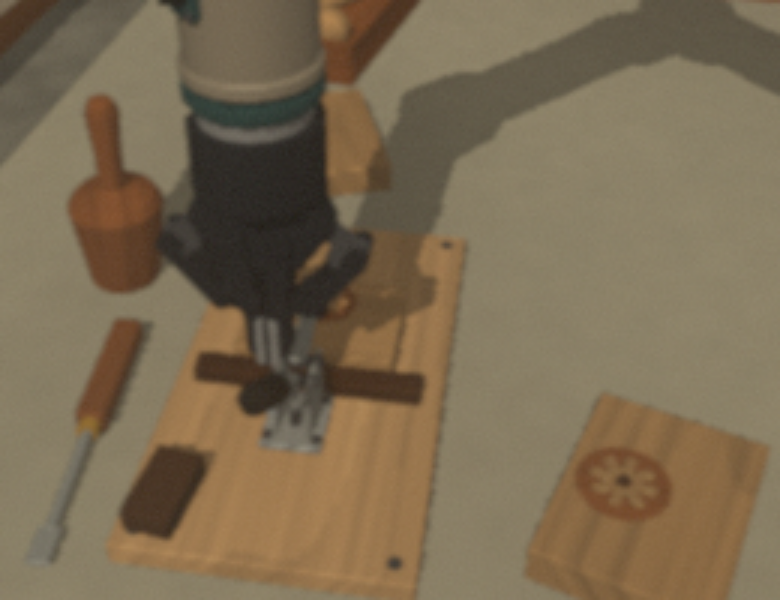

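>>> jog_arm:
  motion:
    - [[0,0,0,0,0,0,0],[0,0,-2,0,0,0,0],[0,0,-6,0,0,0,0],[0,0,-10.5,0,0,0,0],[0,5,-11,0,0,0,0],[0,10,-11,0,0,0,0],[0,15,-11,0,0,0,0],[0,20,-11,0,0,0,0],[0,25,-11,0,0,0,0],[0,30,-11,0,0,0,0]]

```text
time: 10.92
eef_pos: [0.5715, -0.1319, 0.2522]
tool_rot: [1.0, 0.027, -0.0, 0.005]
force: [1.0, 0.5, -0.5]
gripper_width: -0.0
```

>>> jog_arm:
  motion:
    - [[0,3,0,0,0,0,0],[0,5,0,0,0,0,0],[0,6,0,0,0,0,0],[0,6,0,0,0,0,0],[0,6,0,0,0,0,0]]

```text
time: 11.55
eef_pos: [0.575, -0.1899, 0.2526]
tool_rot: [1.0, 0.028, -0.0, 0.005]
force: [0.4, 0.2, 0.3]
gripper_width: 0.0004
```

```bash
python3 -c "
from h import *;check('pics/s5.png')
import fit;im,d=camera('top');fit.run(im,d,'pics/fit5.png')
cal=get_calibration('top')
for t in('mallet','gouge','offcut'):
  for r in find_in(t,'top')[:1]: print(t,r['conf'],np.round(r['xy'],1))"
```

```text
blank in jig mm ((-2.0740394592285156, -43.01447677612305), (120.07543182373047, 90.03318786621094), 0.03153898939490318)
lever pts Y,z max 443 [(np.float64(0.187), np.float64(0.098))]
tcp jig -0.0017996057186783411 -0.24782009705125316 [ 0.57497522 -0.19006082  0.25269999] rot [ 9.98422456e-01  5.61399782e-02 -9.50272007e-04] [0.69468926 0.00605472 0.0066729 ] 11.6
board (array([564.3,  47.2]), array([201.3, 370.1]), 3.08) 0.018497065447718845
dark/fence (array([562.7,  67.7]), array([169.4,  19.6]), 3.13)
blank (array([564.5,  12.6]), array([120.5,  89.8]), 3.17) 0.04008980567119507
high lever pts [0.545 0.164 0.08 ] [0.565 0.239 0.097] [0.554 0.202 0.088]
mallet 0.76 [255.1 105.1]
gouge 0.67 [188.8 131.8]
offcut 0.26 [196.7 191.7]
```

View pics/s5.png

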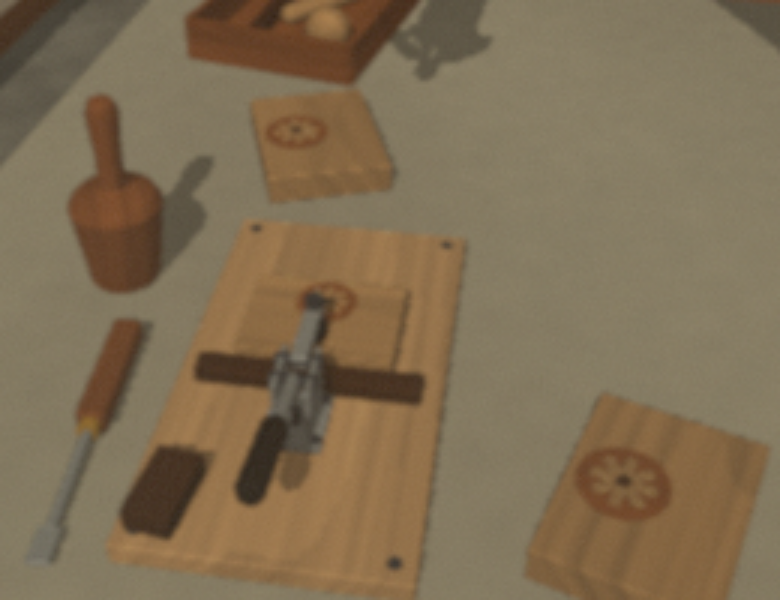

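The lever top is at z 97–98 mm, which matches lock (10° above level). The panel is at jig y -44.9 mm and 0.1° off square, with the arm down on it and everything else in place. Handing in.

```bash
python3 -c "
from workcell import *;print(hand_in())"
```

```text
the job is handed in; nothing more can be done
None
```

I pushed the panel flush against the fence with the fingertips, stopping when the contact force rose to about 13 N. I then pushed the lever over its dead point, and it snapped down into lock. The job was handed in at about 12 s, with the tool clear of everything.

**Panel:** The last top-camera check put its centre at jig y of about -44.9 mm (flush is -45), about 0.1° off square and flat on the board. The side camera's fit gave -43.0 mm, a calibration bias of about 2 mm.

**Clamp:** The lever's tip is at z of about 98 mm and jig y of about 187 mm, which matches the locked position. In the picture the clamp arm is level over the panel. I could not measure the pad's force directly; I take it as good from the locked position.

**Bystanders:** The mallet and gouge were found within about 3 px of where they started. The detector's last report for the offcut was a wrong, low-confidence hit (0.26), but the side picture shows it where it was.

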